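# Set out the silversmith's melting station

## Task

Set out the bench for a melt: stand the large crucible centred on top of the firebrick and close it with its lid, and lay the ingot mould on the bench beside the brick, on the robot's left-hand side of it, centred along the brick's side and parallel to it with a gap of about 4 cm. Snap the stirring rod down, fully home, into the empty middle pair of spring clips on the rack, between the brush and the file, with its square grip midway between the two clips. Leave the small crucible, the jar and the hammer where they are.

Things in the scene. Friction and masses are not known exactly. Their poses are not given: they have to be found in the camera images.
- crucible: The large crucible: an open dark grey clay cup, 62 mm high, standing upright. Outer diameter 48 mm at the foot, widening to 58 mm at 36 mm height and straight (58 mm) from there to the rim; wall 5 mm. Origin: centre of its underside, z up. About 0.2 kg.
- lid: Lid of the large crucible: a flat dark grey clay disc 68 mm in diameter and 10 mm thick, with an upright round knob 20 mm in diameter and 24 mm tall in its middle (34 mm high in all), lying flat on the bench, knob up. The underside is flat. Origin: centre of its underside, z up. About 0.09 kg.
- mould: Ingot mould: dark steel open trough 110 mm long (its x axis), 36 mm wide (y), 26 mm high, walls 8 mm, open side up. Origin: centre of its underside. About 0.5 kg.
- rod: Stirring rod: round black graphite rod 14 mm in diameter, 150 mm long along its x axis, with a pale wooden square grip (16 x 16 mm, 50 mm long) round its middle. Lies on the square grip. Origin: at mid-length, on the underside of the square grip; the rod's axis is 8 mm above it. About 0.06 kg. Both ends are alike.
- brick: Buff firebrick fixed on the bench, 120 mm along its x, 100 mm along its y, 40 mm high. Origin: centre of its underside. Yaw within 0.2 rad of the robot's axes; its +y side is on the robot's left, and the mould goes along that side, its x along the brick's x (at a 40 mm gap the mould's centre is 108 mm from the brick's centre along the brick's y).
- rack: Tool rack fixed on the bench: wooden base 110 mm (x) x 150 mm (y) x 12 mm thick, with three pairs of aluminium clips side by side at y = -45, 0, +45 mm; the two clips of a pair stand at x = -42 and +42 mm, 22 mm wide. Tools lie along x: a brush at y = -45 and a file at +45 are fixed; the middle pair is empty. Origin: centre of the base's underside; yaw within 0.2 rad of the robot's.
- clips (a point): Where the rod's axis lies when home: the rack's middle clips, midway between the two, 33 mm above the bench (the rod's origin is then at 25 mm). Axes as the rack's. Each clip has two sprung jaws, 11 mm apart, rounded tops 45.5 mm above the bench; they spread as the rod is pressed straight down (10 to 20 N in all) and close over it. Saddles stop it from below.
- small_crucible: A small dark grey clay crucible, 38 mm in diameter and 36 mm high, same shape as the large one; not used, leave alone. Origin: centre of its underside.
- jar: Closed green glass jar, 68 mm in diameter and 100 mm high, beyond the work; leave alone. Origin: centre of its underside.
- hammer: Hammer lying on the far side of the bench along its x axis, about 0.25 m long, wooden handle, steel head to its +x; leave alone. Origin: on its underside, within its length.
Things that resemble listed ones, but are neither listed nor needed, are in the scene too. Of the things shaped like the mould, the steel one is meant. What is shaped like the lid but green is not meant.

How it is judged:
At the end, for the whole second after the job is handed in: Crucible upright on the brick, centred to 15 mm; lid flat on it, centred to 10 mm; mould flat, on the brick's +y side, gap 25-55 mm, centred to 15 mm, parallel to 0.2 rad; rod in the middle clips, height and sideways to 5 mm, lengthwise to 12 mm, aligned to 0.08 rad; all at rest (horizontal distance between crucible and brick below 0.015 m and z of crucible in the frame of brick between 0.035 and 0.045 m and angle between each of crucible, lid, mould's own z axis and vertical below 0.1 rad and horizontal distance between lid and crucible below 0.01 m and z of lid in the frame of crucible between 0.057 and 0.067 m and y of mould in the frame of brick between 0.093 and 0.123 m and x of mould in the frame of brick between -0.015 and 0.015 m and height (world z) of mould between -0.005 and 0.006 m and angle between the x axis of mould and the x axis of brick, either way round below 0.2 rad and x of rod in the frame of rack between -0.012 and 0.012 m and y of rod in the frame of rack between -0.005 and 0.005 m and z of rod in the frame of rack between 0.02 and 0.03 m and angle between the x axis of rod and the x axis of rack, either way round below 0.08 rad and linear speed of each of crucible, lid, mould, rod below 0.02 m/s and angular speed of each of crucible, lid, mould, rod below 0.2 rad/s); the robot touches nothing.
It fails at once if the small crucible is shifted by more than 30 mm (distance of small_crucible from where it was at the start of the episode above 0.03 m).
It fails at once if the glass jar is shifted by more than 30 mm (distance of jar from where it was at the start of the episode above 0.03 m).
It fails at once if the hammer is shifted by more than 30 mm (distance of hammer from where it was at the start of the episode above 0.03 m).
It also fails if it takes over 128 s, if anything falls off the work surface, if the arm or the gripper's body presses on something with over 40 N, if the wrist force passes 120 N, or if a joint passes its speed limit or range.

## Robot

A 6-joint arm with a two-finger parallel gripper is mounted at the origin on the work surface. World frame = base frame: x ahead of the robot, y to its left, z up, the work surface at z = 0. Lengths are in m, angles in rad, forces in N, time in s.
With the tool pointing down it reaches from about 0.225 to 0.875 m from the base axis. Payload 3.4 kg.
Tool frame: the origin (TCP) lies midway between the tips of the shut fingers; the grasp point (between the pads) lies 19 mm behind it; z points along the fingers, y is the line along which they close (so a half turn about z gives the same grasp; the last joint's range is limited). The gripper opens to 85 mm and grips with 20 to 120 N. Pads are 22 mm wide; open, the fingers measure 114 mm over their backs; the gripper's body (76 mm by 85 mm) begins 54 mm behind the grasp point. The pads swing forward as they close: fully open they stand 13 mm farther back than shut.
Start: joints at [1.036, 0.276, 1.505, -0, 1.361, -0.121], TCP at [0.231, 0.526, 0.231] pointing down, gripper open.
Joint ranges: [-2.89, 2.89], [-0.75, 2.08], [0.22, 2.7], [-1.18, 4.32], [0.11, 2.71], [-2.7, 2.7]. Speed limits (rad/s): [2.57, 2.57, 3.14, 3.14, 3.14, 3.14].

## Interface

Orientations are given as a rotation vector (axis times angle).
In Python, from bench import arm gives the robot as it stands.
- The arm moves only by the tool jog_arm, never from a script. Its argument "increments" is a list of rows, each a list of 5 numbers: the shift along the tool's x, y, z in mm, then the turn about the tool's z in degrees, then the finger opening in mm, from 0 to 85.4. In form: [[tx, ty, tz, yaw, jaw], ...]. A call has 1 to 12 rows; each row is the pose to reach, as a shift and turn from the pose commanded when the call began, along the tool's axes at that moment; what a row does not reach only later rows make up. A row lasts 1/8 s, in which the tool goes at most 62.5 mm and 10.7 degrees, less where a joint would pass 70% of its speed; a pose out of reach is approached as far as the arm can. A call with a gripper value outside its range is refused whole. The fingers move at their own pace and stop on an object; "squeeze" is the grip in N (left out, the last holds). Time passes only in rows, so rows that repeat a pose let the fingers close. It gives the time, the measured TCP pose, the force, the opening and the grip force at its end, in the units of the state.
- arm.state(): the state, without advancing time (a new reading comes with each control period).
- arm.get_image(name): name is "side" or "top" or "wrist"; returns the picture (480x640x3 uint8, red, green, blue); there is no depth.
- arm.camera_info(name): a dict with "K" (3x3 intrinsics, pixels), "extrinsics" (4x4, takes a point from world to camera coordinates). Camera axes: x right, y down, z forward; pixel columns grow to the right and rows downward; lengths in m; the calibration is good to about 2 mm. A picture is of the moment at which its call begins: read the wrist's pose just before it. camera_info takes no time and is no camera call; for the wrist camera it gives the pose at the moment of the call.
- arm.close_job(): hands the job in; it is judged then, once.
Trained networks look in the newest picture that a camera, given by its name, has taken for a name from the list of things; names that differ only in an ending like _2 or _b are one class to them, and where a whole thing is asked for, a point or a joint stands for the part that bears it (a point fixed in the world has none). Each returns a list of dicts, best first, with "score" (0 to 1); they miss things now and then, are a little off and sometimes report something else, mostly with a low value. They report only what shows in the picture. A call takes as long as a camera call. They do not tell look-alikes from the thing itself.
- arm.look_for(camera, label): "xyz" ([x, y, z] in m, in world coordinates, good to about 4 mm: the middle of the surface that is visible of it).
The state is a dict: "time_s": time; "joint_positions": joint angles; "joint_velocities": joint speeds; "effort": joint torques, N m; "ee_pos": TCP position; "ee_rot": TCP orientation; "ft_force": force on the tool from outside, world axes, zero at the start; "wrist_torque": the same for the moment, N m; "opening": opening from 0.0 (shut) to 1.0 (fully open); "grip_force": force on a finger pad.
Only numpy, scipy, OpenCV 4.12 (cv2) and the standard library are available. Lean on these libraries where they do the work, as an engineer would, in place of code of your own. Each camera call takes 0.05 s, during which the arm holds its last target. There are 200 camera calls.

## Working session

There is one attempt and no reset: what is moved stays moved. The work goes in short steps, Python scripts to look and compute and a tool call to move; the robot and the scene stay as the last step left them, time stands still between calls to the robot, and variables do not carry over. Pictures are saved under pics/ and viewed, at most 14 in all, crops included, and the job is handed in when it is done.

Besides the shell and the picture viewer there is one more tool, called after ">>>" as name(argument=value, ...) on one line, values as JSON. jog_arm: Moves the arm, as the interface text tells. Its arguments: {"type":"object","properties":{"increments":{"type":"array"},"squeeze":{"type":"number"}},"required":["increments"]}

```bash
ls; mkdir -p pics
cat > h.py <<'E'
import numpy as np, cv2
from bench import arm
def save(cam,name,crop=None,scale=1):
    im=arm.get_image(cam)[:,:,::-1].copy()
    cv2.imwrite(f'pics/{name}_full.png',im)
    if crop: im=im[crop[1]:crop[3],crop[0]:crop[2]]
    if scale!=1: im=cv2.resize(im,None,fx=scale,fy=scale,interpolation=cv2.INTER_CUBIC)
    cv2.imwrite(f'pics/{name}.png',im); return im
def proj(cam,P,ci=None):
    ci=ci or arm.camera_info(cam);K=np.array(ci['K']);E=np.array(ci['extrinsics'])
    p=(E[:3,:3]@np.atleast_2d(P).T+E[:3,3:]).T; q=(K@p.T).T; return q[:,:2]/q[:,2:]
def ray(cam,uv,z,ci=None):
    ci=ci or arm.camera_info(cam);K=np.array(ci['K']);E=np.array(ci['extrinsics'])
    R,t=E[:3,:3],E[:3,3]; c=-R.T@t
    d=(R.T@np.linalg.inv(K)@np.c_[np.atleast_2d(uv),np.ones(len(np.atleast_2d(uv)))].T).T
    return c+d*((z-c[2])/d[:,2:])
E
python3 - <<'E'
from h import *
np.set_printoptions(precision=3,suppress=True)
save('top','top0'); save('side','side0')
for c in ('top','side'):
    ci=arm.camera_info(c);E=np.array(ci['extrinsics']);print(c,np.array(ci['K'])[0],'pos',-E[:3,:3].T@E[:3,3]);print(E)
    for l in ['crucible','lid','mould','rod','brick','rack','small_crucible']:
        print(l,[(np.round(r['xyz'],3).tolist(),round(r['score'],2),proj(c,r['xyz'],ci)[0].round().tolist()) for r in arm.look_for(c,l)][:4])
print(arm.state())
E
```

```text
pics
top [473.504   0.    311.665] pos [0.328 0.049 1.047]
[[-0.033 -0.999  0.005  0.055]
 [-0.979  0.032 -0.202  0.531]
 [ 0.202 -0.011 -0.979  0.96 ]
 [ 0.     0.     0.     1.   ]]
crucible [([0.434, -0.364, 0.038], 0.65, [501.0, 277.0])]
lid [([0.456, 0.264, 0.011], 0.73, [210.0, 278.0]), ([0.427, 0.378, 0.01], 0.67, [157.0, 293.0])]
mould [([0.272, 0.287, 0.023], 0.85, [196.0, 365.0]), ([0.582, 0.443, 0.021], 0.69, [128.0, 224.0]), ([0.426, 0.171, 0.022], 0.65, [252.0, 290.0])]
rod [([0.422, -0.173, 0.014], 0.75, [410.0, 287.0])]
brick [([0.624, 0.17, 0.041], 0.8, [250.0, 199.0])]
rack [([0.61, -0.16, 0.012], 0.71, [398.0, 204.0])]
small_crucible [([0.434, -0.001, 0.012], 0.8, [331.0, 284.0])]
side [435.712   0.    314.907] pos [ 0.43  -0.778  0.546]
[[ 0.991 -0.131  0.011 -0.534]
 [-0.058 -0.513 -0.857  0.094]
 [ 0.118  0.849 -0.516  0.891]
 [ 0.     0.     0.     1.   ]]
crucible [([0.432, -0.37, 0.042], 0.6, [274.0, 401.0])]
lid [([0.425, 0.366, 0.009], 0.8, [259.0, 197.0]), ([0.456, 0.256, 0.006], 0.56, [272.0, 215.0]), ([0.428, -0.015, 0.022], 0.5, [264.0, 269.0])]
mould [(
[... 271 characters left out ...]
.011], 0.97, [369.0, 322.0]), ([0.427, 0.163, 0.017], 0.46, [261.0, 230.0]), ([0.428, -0.013, 0.026], 0.35, [264.0, 267.0])]
small_crucible [([0.43, -0.015, 0.021], 0.84, [265.0, 269.0]), ([0.611, -0.19, 0.012], 0.48, [368.0, 321.0])]
{'time_s': 0.8, 'joint_positions': array([ 1.036,  0.276,  1.505,  0.   ,  1.361, -0.121]), 'joint_velocities': array([ 0.   , -0.001,  0.   ,  0.   ,  0.001, -0.002]), 'effort': array([  0.   , -41.659, -24.609,  -0.   ,  -0.   ,   0.   ]), 'ee_pos': array([0.231, 0.526, 0.231]), 'ee_rot': array([0.645, 3.075, 0.   ]), 'ft_force': array([-0.776,  0.134,  0.677]), 'wrist_torque': array([-0.009, -0.051, -0.005]), 'grip_force': 0.0, 'opening': 0.9974718818310803}
```

View pics/top0.png

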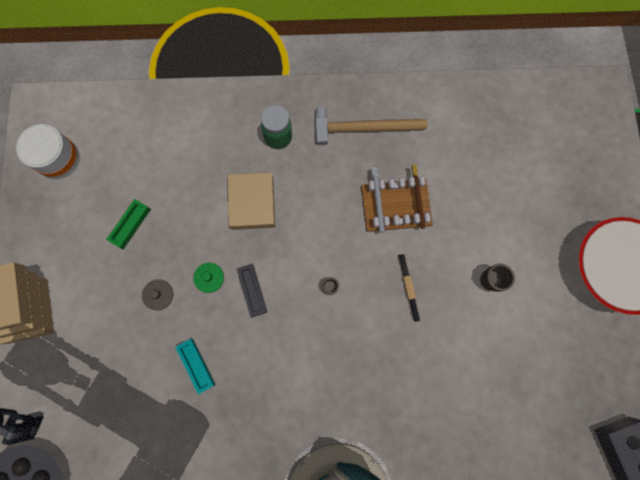

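View pics/side0.png

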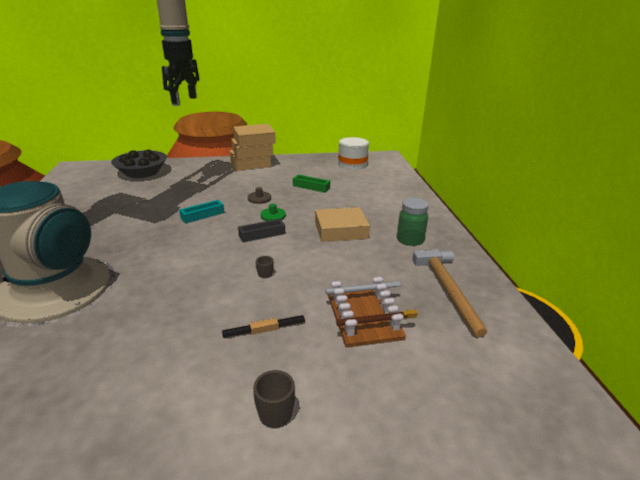

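Run:
```python
import cv2,numpy as np
im=cv2.imread('pics/top0_full.png')
a=cv2.resize(im[160:400,100:290],None,fx=2.5,fy=2.5,interpolation=cv2.INTER_CUBIC)
cv2.imwrite('pics/c1.png',a)
b=cv2.resize(im[155:330,345:525],None,fx=3.4,fy=3.4,interpolation=cv2.INTER_CUBIC)
cv2.imwrite('pics/c2.png',b)
```

```text
(no output)
```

View pics/c1.png

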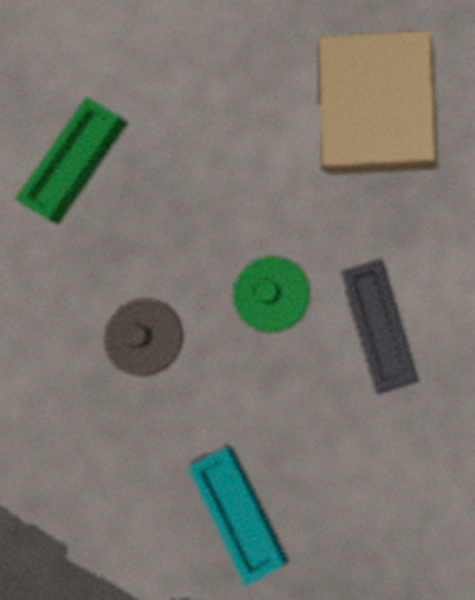

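View pics/c2.png

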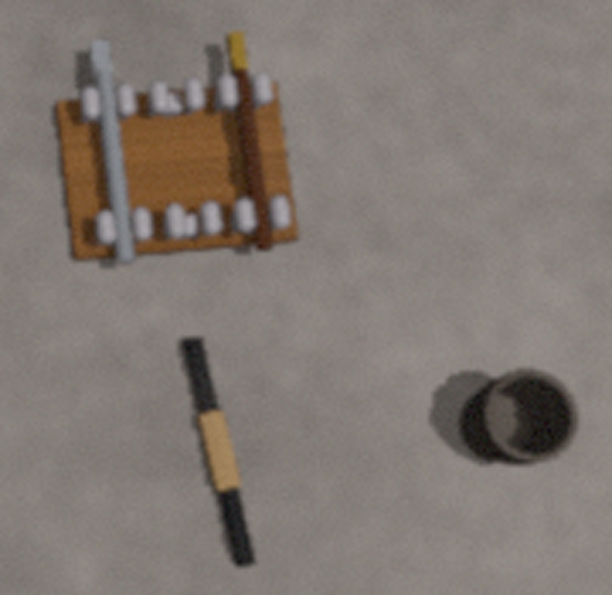

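Run:
```python
from h import *
np.set_printoptions(precision=4,suppress=True)
def f(pts,s,o,z): return ray('top',(np.array(pts)+.5)/s-.5+np.array(o),z)[:,:2]
A=lambda p:f(p[0],2.5,(100,160),p[1]); B=lambda p:f(p[0],3.4,(345,155),p[1])
def rect(n,P):
    r=cv2.minAreaRect((P*1000).astype(np.float32)); print(n,P.mean(0),'size',r[1]); print('   edges',[(np.hypot(*d),np.degrees(np.arctan2(d[1],d[0]))) for d in np.roll(P,-1,0)-P])
rect('brick',A(([(320,38),(431,32),(436,162),(323,166)],.04)))
rect('mould',A(([(343,272),(382,260),(417,380),(379,392)],.026)))
print('lid',A(([(144,337)],.010)),A(([(140,335)],.034)))
print('rodends',(e:=B(([(192,340),(244,563)],.010))),e.mean(0),np.degrees(np.arctan2(*(e[0]-e[1])[::-1])))
rect('grip',B(([(198,413),(230,409),(241,487),(214,493)],.016)))
rect('rack',B(([(58,102),(278,84),(297,239),(75,259)],.012)))
c=B(([(160,97),(195,94),(176,218),(211,216)],.045)); rect('clips',c[[0,1,3,2]])
print('cruc',B(([(530,415)],.062)))
ci=arm.camera_info('wrist');E=np.array(ci['extrinsics']);print('wrist K',ci['K'][0],-E[:3,:3].T@E[:3,3],E[:3,:3])
```

```text
brick [0.6243 0.1691] size (119.4153060913086, 99.0693588256836)
   edges [(np.float64(0.09907058948733297), np.float64(-88.5578307797787)), (np.float64(0.11941531427748622), np.float64(-178.84377346806716)), (np.float64(0.09853476822658637), np.float64(90.23909988213367)), (np.float64(0.11734499961773046), np.float64(1.4234127630119604))]
mould [0.4258 0.1701] size (108.23387908935547, 35.19194412231445)
   edges [(np.float64(0.03519193995663684), np.float64(-74.48207127139993)), (np.float64(0.10821445604651855), np.float64(-164.46447947577818)), (np.float64(0.03367329384958212), np.float64(105.55019644526537)), (np.float64(0.10824454002328354), np.float64(16.33939326905917))]
lid [[0.424  0.3775]] [[0.4236 0.3734]]
rodends [[ 0.4946 -0.1601]
 [ 0.3502 -0.1829]] [ 0.4224 -0.1715] 8.968160504388376
grip [ 0.4215 -0.1722] size (51.791656494140625, 20.891000747680664)
   edges [(np.float64(0.020890989175881496), np.float64(-84.76372550025492)), (np.float64(0.050194249927141936), np.float64(-176.338073848916)), (np.float64(0.01780427737026313), np.float64(100.44508116700416)), (np.float
[... 213 characters left out ...]
0.10751564076832233), np.float64(-178.01249512791892)), (np.float64(0.14774804138924205), np.float64(93.40675132612208)), (np.float64(0.1084066301406976), np.float64(2.797670181049891))]
clips [ 0.6095 -0.1575] size (82.15872955322266, 22.99678611755371)
   edges [(np.float64(0.022996780151663752), np.float64(-86.71831980055404)), (np.float64(0.08215933441025808), np.float64(-176.94253683613744)), (np.float64(0.02256158773971145), np.float64(91.51481320880727)), (np.float64(0.08146316430212654), np.float64(3.3691775704594353))]
cruc [[ 0.4328 -0.3544]]
wrist K [343.133    0.     314.4041] [0.1611 0.5569 0.3739] [[ 0.4013  0.9159 -0.    ]
 [ 0.8752 -0.3835  0.2948]
 [ 0.27   -0.1183 -0.9556]]
```

```bash
cat >> h.py <<'E'
from scipy.spatial.transform import Rotation as Ro
def go(*targets):
    """targets (x,y,z,phi_deg of closing line): print tool-frame shift mm and turn deg from now"""
    s=arm.state();R=Ro.from_rotvec(s['ee_rot']).as_matrix();p=s['ee_pos']
    ph=np.degrees(np.arctan2(R[1,1],R[0,1]))
    print('t',s['time_s'],'tcp',np.round(p,4),'phi',round(ph,2),'j1',round(np.degrees(s['joint_positions'][0]),1),'j6',round(np.degrees(s['joint_positions'][5]),1),'tilt',round(np.degrees(np.arccos(-R[2,2])),2),'open',round(s['opening'],3),'grip',round(s['grip_force'],1),'F',np.round(s['ft_force'],1))
    for x,y,z,f in targets:
        d=R.T@(np.array([x,y,z])-p)*1000; t=-((f-ph+90)%180-90); print(np.round(d,1).tolist(),round(t,1))
E
python3 -c "
from h import *
go((.426,.170,.15,106.2),(.426,.170,.03,106.2))"
```

```text
t 0.8 tcp [0.2312 0.5265 0.2313] phi 66.29 j1 59.4 j6 -6.9 tilt 0.01 open 0.997 grip 0.0 F [-0.8  0.1  0.7]
[-321.7, -248.1, 81.3] -39.9
[-321.7, -248.1, 201.3] -39.9
```

>>> jog_arm(increments=[[-322, -248, 81, -40, 70], [-322, -248, 81, -40, 70], [-322, -248, 81, -40, 70], [-322, -248, 81, -40, 70], [-322, -248, 81, -40, 70], [-322, -248, 81, -40, 70], [-322, -248, 81, -40, 70], [-322, -248, 81, -40, 70], [-322, -248, 81, -40, 70], [-322, -248, 81, -40, 70]], squeeze=60)

```text
time_s: 2.05
ee_pos: [0.4259, 0.1711, 0.1506]
ee_rot: [-0.448, 3.109, 0.001]
ft_force: [-0.5, -0.2, 1.0]
opening: 0.82
grip_force: 0.0
```

```bash
python3 -c "
from h import *
save('wrist','w1'); go((.426,.170,.06,106.2),(.426,.170,.004,106.2))
c=arm.camera_info('wrist')
print(proj('wrist',[[.426,.170,.026],[.4785,.1853,.026],[.3734,.1547,.026]],c))"
```

```text
t 2.1 tcp [0.4258 0.1712 0.1506] phi 106.42 j1 13.2 j6 -93.2 tilt 0.04 open 0.819 grip 0.0 F [-0.  -0.3  0.6]
[0.2, -1.2, 90.6] 0.2
[0.3, -1.2, 146.6] 0.2
[[312.20149946 225.95618263]
 [312.07634406 287.36997863]
 [312.37906995 156.83389339]]
```

View pics/w1.png

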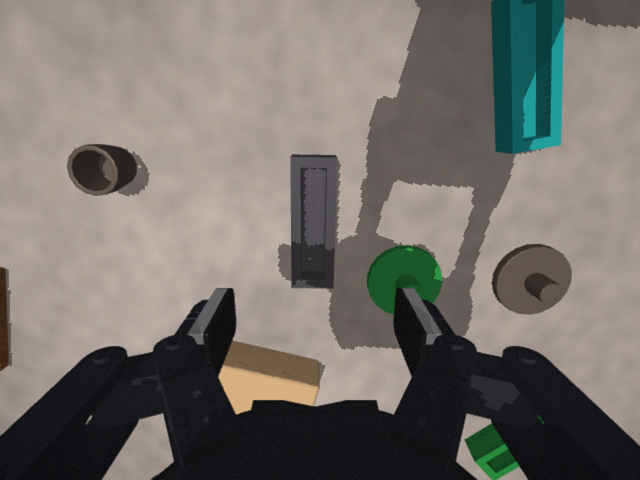

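>>> jog_arm(increments=[[0, -1, 60, 0, 58], [0, -1, 110, 0, 58], [0, -1, 147, 0, 58], [0, -1, 147, 0, 58], [0, -1, 147, 0, 0], [0, -1, 147, 0, 0], [0, -1, 147, 0, 0], [0, -1, 147, 0, 0], [0, -1, 147, 0, 0]], squeeze=80)

```text
time_s: 3.22
ee_pos: [0.4278, 0.17, 0.0051]
ee_rot: [-0.444, 3.106, 0.002]
ft_force: [-1.4, 3.6, 7.9]
opening: 0.399
grip_force: 81.7
```

```bash
python3 -c "
from h import *
go((.426,.170,.1,106.2),(.622,.277,.1,91.1),(.622,.277,.007,91.1))"
```

```text
t 3.225 tcp [0.4278 0.17   0.0051] phi 106.27 j1 12.9 j6 -93.4 tilt 0.23 open 0.399 grip 81.7 F [-1.4  3.6  7.9]
[1.4, 0.6, -94.9] 0.1
[-216.8, 48.4, -94.0] 15.2
[-216.4, 48.3, -1.0] 15.2
```

>>> jog_arm(increments=[[0, 0, -60, 0, 0], [-20, 5, -95, 0, 0], [-80, 20, -95, 8, 0], [-140, 35, -95, 15, 0], [-200, 46, -95, 15, 0], [-217, 48, -95, 15, 0], [-217, 48, -95, 15, 0], [-217, 48, -60, 15, 0], [-217, 48, -25, 15, 0], [-217, 48, -25, 15, 0]])

```text
time_s: 4.47
ee_pos: [0.6165, 0.274, 0.025]
ee_rot: [0.035, -3.131, 0.005]
ft_force: [-1.4, 0.1, -5.5]
opening: 0.4
grip_force: 83.6
```

```bash
python3 -c "
from h import *
go((.622,.277,.005,91.1))"
```

```text
t 4.475 tcp [0.6165 0.274  0.025 ] phi 91.29 j1 18.1 j6 -73.2 tilt 0.6 open 0.4 grip 83.6 F [-1.4  0.1 -5.5]
[-5.7, 2.9, 20.0] 0.2
```

>>> jog_arm(increments=[[0, 0, 0, 0, 0], [0, 0, 0, 0, 0], [0, 0, 0, 0, 0]])

```text
time_s: 4.85
ee_pos: [0.6223, 0.2762, 0.03]
ee_rot: [-0.035, 3.139, 0.001]
ft_force: [0.5, -0.0, -6.7]
opening: 0.396
grip_force: 83.7
```

```bash
python3 -c "
from h import *
go((.622,.277,.005,91.1))"
```

```text
t 4.85 tcp [0.6223 0.2762 0.03  ] phi 91.29 j1 18.1 j6 -73.2 tilt 0.16 open 0.396 grip 83.7 F [ 0.5 -0.  -6.7]
[0.3, 0.8, 25.0] 0.2
```

>>> jog_arm(increments=[[0, 1, 12, 0, 0], [0, 1, 24, 0, 0], [0, 1, 25, 0, 0], [0, 1, 25, 0, 0], [0, 1, 25, 0, 0], [0, 1, 25, 0, 54], [0, 1, 25, 0, 54], [0, 1, 25, 0, 54], [0, 1, 0, 0, 54], [0, 1, -40, 0, 54], [0, 1, -100, 0, 54], [0, 1, -100, 0, 54]])

```text
time_s: 6.35
ee_pos: [0.6252, 0.2783, 0.1344]
ee_rot: [-0.035, 3.13, 0.006]
ft_force: [0.3, -0.1, -0.5]
opening: 0.63
grip_force: 0.0
```

```bash
python3 -c "
from h import *
go((.4235,.376,.13,66),(.4235,.376,.013,66))"
```

```text
t 6.35 tcp [0.6252 0.2783 0.1344] phi 91.29 j1 18.2 j6 -73.1 tilt 0.7 open 0.63 grip 0.0 F [ 0.3 -0.1 -0.5]
[199.5, 102.3, 2.4] 25.3
[200.9, 101.8, 119.4] 25.3
```

```bash
python3 -c "
from h import *
save('top','top1',(80,140,300,320),2.6)
go((.4328,-.3544,.17,60))"
```

```text
t 6.4 tcp [0.6232 0.2776 0.1313] phi 91.29 j1 18.2 j6 -73.1 tilt 0.36 open 0.634 grip 0.0 F [-0.4  0.2 -0.5]
[204.4, -627.4, -41.1] 31.3
```

View pics/top1.png

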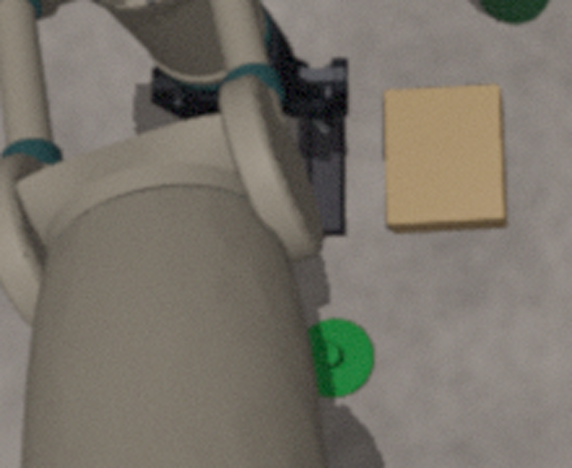

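>>> jog_arm(increments=[[18, -57, -40, 5, 85], [36, -114, -40, 10, 85], [54, -171, -40, 15, 85], [72, -228, -40, 20, 85], [90, -285, -40, 25, 85], [109, -342, -40, 31, 85], [130, -400, -40, 31, 85], [150, -460, -40, 31, 85], [170, -515, -40, 31, 85], [188, -570, -40, 31, 85], [204, -627, -40, 31, 85], [204, -627, -40, 31, 85]])

```text
time_s: 7.9
ee_pos: [0.4299, -0.3582, 0.1664]
ee_rot: [-0.813, -3.033, 0.0]
ft_force: [-0.2, 0.9, 0.6]
opening: 0.992
grip_force: 0.0
```

>>> jog_arm(increments=[[0, 0, 0, 0, 85], [0, 0, 0, 0, 85], [0, 0, 0, 0, 85]])

```text
time_s: 8.28
ee_pos: [0.432, -0.3531, 0.1682]
ee_rot: [-0.802, -3.037, -0.001]
ft_force: [0.1, -0.1, 0.1]
opening: 0.995
grip_force: 0.0
```

```bash
python3 -c "
from h import *
go((.4328,-.3544,.17,60),(.4328,-.3544,.028,60))
c=arm.camera_info('wrist');save('wrist','w2')
a=np.linspace(0,2*np.pi,60)
im=cv2.imread('pics/w2.png')
for z in(.062,):
  P=np.c_[.4328+.029*np.cos(a),-.3544+.029*np.sin(a),0*a+z]
  cv2.polylines(im,[proj('wrist',P,c).round().astype(np.int32)],True,(0,0,255),1)
cv2.imwrite('pics/w2o.png',im)"
```

```text
t 8.275 tcp [ 0.432  -0.3531  0.1682] phi 60.4 j1 -46.4 j6 -106.8 tilt 0.03 open 0.995 grip 0.0 F [ 0.1 -0.1  0.1]
[-1.4, -0.7, -1.8] 0.4
[-1.4, -0.7, 140.2] 0.4
```

View pics/w2o.png

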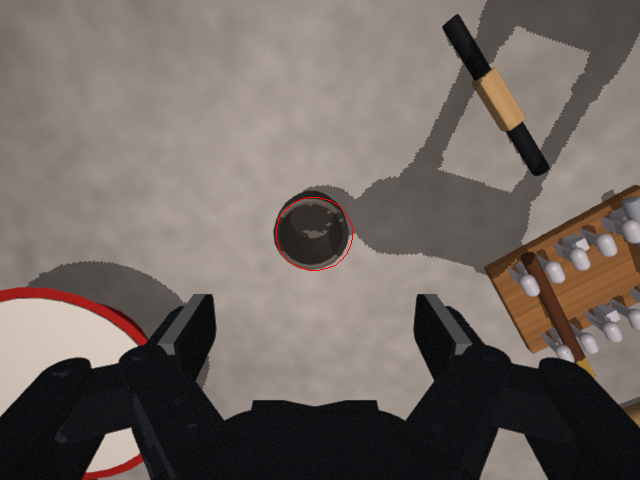

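>>> jog_arm(increments=[[-1, -1, 50, 0, 85], [-1, -1, 100, 0, 85], [-1, -1, 140, 0, 85], [-1, -1, 140, 0, 85], [-1, -1, 140, 0, 85], [-1, -1, 140, 0, 40], [-1, -1, 140, 0, 40], [-1, -1, 140, 0, 40], [-1, -1, 140, 0, 40]], squeeze=40)

```text
time_s: 9.45
ee_pos: [0.4329, -0.3569, 0.0305]
ee_rot: [0.804, 3.033, -0.003]
ft_force: [-0.6, -0.2, 5.3]
opening: 0.675
grip_force: 42.0
```

```bash
python3 -c "
from h import *
go((.4328,-.3544,.15,60),(.6243,.1691,.15,60),(.6243,.1691,.068,60))"
```

```text
t 9.45 tcp [ 0.4329 -0.3569  0.0305] phi 60.29 j1 -46.6 j6 -106.9 tilt 0.23 open 0.675 grip 42.0 F [-0.6 -0.2  5.3]
[0.9, 2.0, -119.5] 0.3
[94.0, 551.6, -120.5] 0.3
[94.3, 551.7, -38.5] 0.3
```

>>> jog_arm(increments=[[0, 0, -60, 0, 40], [0, 20, -115, 0, 40], [10, 70, -120, 0, 40], [20, 125, -120, 0, 40], [30, 180, -120, 0, 40], [40, 235, -120, 0, 40], [50, 290, -120, 0, 40], [60, 350, -120, 0, 40], [70, 410, -120, 0, 40], [80, 465, -120, 0, 40], [90, 520, -120, 0, 40], [94, 551, -120, 0, 40]])

```text
time_s: 10.95
ee_pos: [0.6238, 0.1723, 0.1489]
ee_rot: [0.802, 3.037, 0.002]
ft_force: [0.4, -0.3, -2.5]
opening: 0.675
grip_force: 44.7
```

>>> jog_arm(increments=[[0, 0, 0, 0, 40], [0, 0, 0, 0, 40], [0, 0, 0, 0, 40], [0, 0, 0, 0, 40]])

```text
time_s: 11.45
ee_pos: [0.6232, 0.1682, 0.1486]
ee_rot: [0.808, 3.036, -0.0]
ft_force: [0.8, -0.3, -2.1]
opening: 0.676
grip_force: 44.7
```

```bash
python3 -c "
from h import *
go((.6243,.1691,.0705,60))"
```

```text
t 11.45 tcp [0.6232 0.1682 0.1486] phi 60.21 j1 8.9 j6 -51.3 tilt 0.0 open 0.676 grip 44.7 F [ 0.8 -0.3 -2.1]
[-0.5, 1.3, 78.1] 0.2
```

>>> jog_arm(increments=[[0, 1, 40, 0, 40], [0, 1, 65, 0, 40], [0, 1, 77, 0, 40], [0, 1, 77, 0, 40], [0, 1, 77, 0, 40], [0, 1, 78, 0, 40], [0, 1, 78, 0, 40]])

```text
time_s: 12.32
ee_pos: [0.6241, 0.1702, 0.0706]
ee_rot: [0.805, 3.036, 0.0]
ft_force: [1.1, -0.4, -2.1]
opening: 0.673
grip_force: 45.0
```

>>> jog_arm(increments=[[0, 0, 0, 0, 75], [0, 0, 0, 0, 75], [0, 0, 0, 0, 75], [0, 0, -30, 0, 75], [0, 0, -60, 0, 75], [0, 0, -110, 0, 75], [0, 0, -110, 0, 75], [0, 0, -110, 0, 75], [0, 0, -110, 0, 75]])

```text
time_s: 13.45
ee_pos: [0.6229, 0.17, 0.1787]
ee_rot: [-0.805, -3.034, 0.002]
ft_force: [0.5, -0.3, -0.2]
opening: 0.881
grip_force: 0.0
```

```bash
python3 -c "
from h import *
c=arm.camera_info('wrist');save('wrist','w3')
a=np.linspace(0,2*np.pi,60)
im=cv2.imread('pics/w3.png')
P=np.c_[.6243+.029*np.cos(a),.1691+.029*np.sin(a),0*a+.102]
cv2.polylines(im,[proj('wrist',P,c).round().astype(np.int32)],True,(0,0,255),1)
R=Ro.from_euler('z',1.1,degrees=True).as_matrix()
def rc(cx,cy,w,h,z): 
  P=(R@np.array([[w,h,0],[w,-h,0],[-w,-h,0],[-w,h,0]]).T).T/2+[cx,cy,z]; cv2.polylines(im,[proj('wrist',P,c).round().astype(np.int32)],True,(0,0,255),1)
rc(.6243,.1691,.12,.1,.04); rc(.622,.277,.11,.036,.026)
cv2.imwrite('pics/w3o.png',im)
go((.4235,.376,.16,60))"
```

```text
t 13.5 tcp [0.623  0.17   0.1787] phi 60.29 j1 9.1 j6 -51.2 tilt 0.17 open 0.877 grip 0.0 F [ 0.2 -0.2 -0.1]
[275.3, 80.1, 19.2] 0.3
```

View pics/w3o.png

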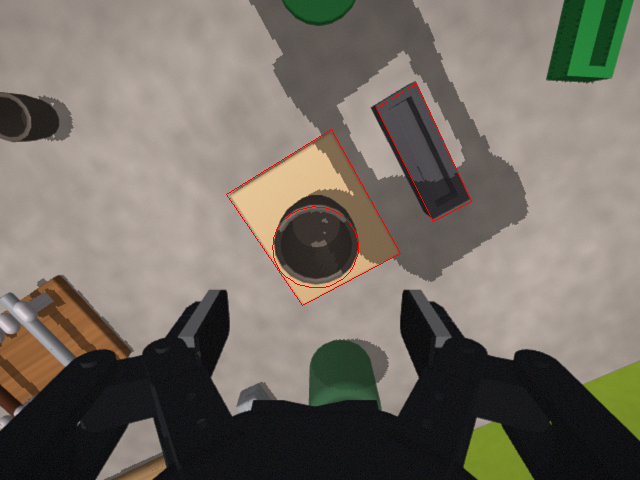

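>>> jog_arm(increments=[[50, 15, 0, 0, 50], [105, 30, 0, 0, 50], [160, 45, 0, 0, 50], [215, 60, 10, 0, 50], [270, 78, 19, 0, 50], [275, 80, 19, 0, 50], [275, 80, 19, 0, 50], [275, 80, 19, 0, 50], [275, 80, 19, 0, 50]])

```text
time_s: 14.62
ee_pos: [0.4258, 0.3751, 0.1614]
ee_rot: [0.808, 3.035, 0.0]
ft_force: [0.2, -1.0, 0.2]
opening: 0.589
grip_force: 0.0
```

```bash
python3 -c "
from h import *
c=arm.camera_info('wrist');save('wrist','w4')
go((.4235,.376,.06,60),(.4235,.376,.014,60))
im=cv2.imread('pics/w4.png')
g=cv2.medianBlur(cv2.cvtColor(im,cv2.COLOR_BGR2GRAY),5)
a=np.linspace(0,2*np.pi,60)
for r,z in((.034,.01),(.010,.034)):
  P=np.c_[.4238+r*np.cos(a),.3755+r*np.sin(a),0*a+z]
  cv2.polylines(im,[proj('wrist',P,c).round().astype(np.int32)],True,(0,0,255),1)
cv2.imwrite('pics/w4o.png',cv2.resize(im[120:320,200:440],None,fx=3,fy=3))"
```

```text
t 14.675 tcp [0.4257 0.3751 0.1614] phi 60.18 j1 34.4 j6 -25.8 tilt 0.02 open 0.588 grip 0.0 F [ 0.4 -0.8  0.8]
[2.4, -0.4, 101.4] 0.2
[2.4, -0.4, 147.4] 0.2
```

View pics/w4o.png

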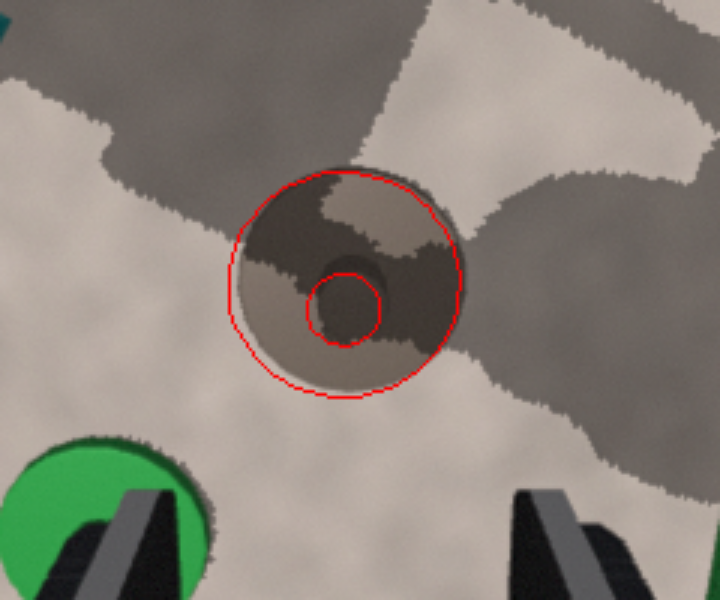

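>>> jog_arm(increments=[[3, 0, 50, 0, 50], [3, 0, 100, 0, 50], [3, 0, 135, 0, 50], [3, 0, 146, 0, 50], [3, 0, 147, 0, 50], [3, 0, 147, 0, 50], [3, 0, 147, 0, 0], [3, 0, 147, 0, 0], [3, 0, 147, 0, 0], [3, 0, 147, 0, 0], [3, 0, 147, 0, 0], [3, 0, 147, 0, 0]], squeeze=40)

```text
time_s: 16.18
ee_pos: [0.4228, 0.378, 0.0156]
ee_rot: [0.805, 3.035, 0.003]
ft_force: [-0.0, -0.5, 5.8]
opening: 0.216
grip_force: 39.0
```

```bash
python3 -c "
from h import *
go((.623,.170,.19,60))"
```

```text
t 16.175 tcp [0.4228 0.378  0.0156] phi 60.3 j1 34.8 j6 -25.5 tilt 0.15 open 0.216 grip 39.0 F [-0.  -0.5  5.8]
[-277.1, -81.1, -174.3] 0.3
```

>>> jog_arm(increments=[[0, 0, -50, 0, 0], [0, 0, -110, 0, 0], [-40, -10, -165, 0, 0], [-95, -28, -174, 0, 0], [-150, -44, -174, 0, 0], [-205, -60, -174, 0, 0], [-260, -76, -174, 0, 0], [-277, -81, -174, 0, 0], [-277, -81, -174, 0, 0], [-277, -81, -174, 0, 0], [-277, -81, -174, 0, 0], [-277, -81, -174, 0, 0]])

```text
time_s: 17.68
ee_pos: [0.6218, 0.1709, 0.1886]
ee_rot: [0.803, 3.037, 0.001]
ft_force: [-0.1, 0.1, -0.5]
opening: 0.218
grip_force: 39.2
```

```bash
python3 -c "
from h import *
go((.623,.170,.1176,60)); c=arm.camera_info('wrist'); save('wrist','w5',(180,120,460,330),2.8)"
```

```text
t 17.675 tcp [0.6218 0.1709 0.1886] phi 60.39 j1 9.2 j6 -51.2 tilt 0.02 open 0.218 grip 39.2 F [-0.1  0.1 -0.5]
[-1.5, -0.2, 71.0] 0.4
```

View pics/w5.png

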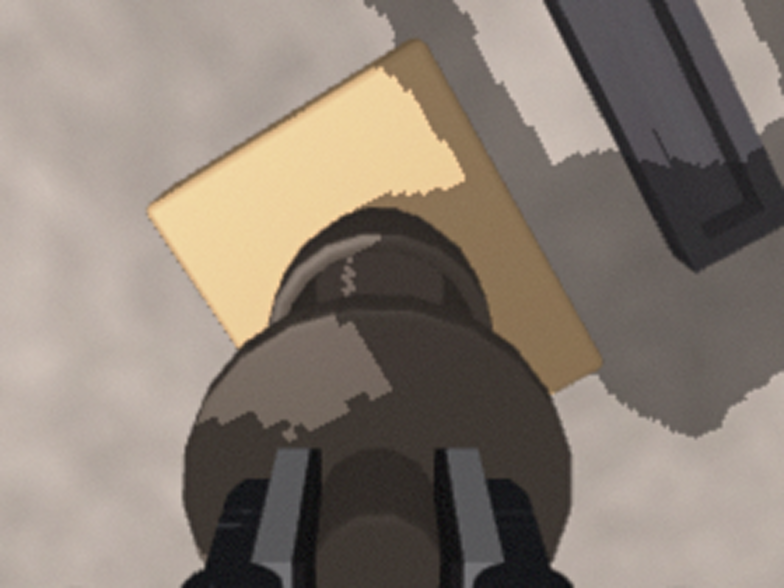

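>>> jog_arm(increments=[[-1, 0, 35, 0, 0], [-1, 0, 58, 0, 0], [-1, 0, 66, 0, 0], [-1, 0, 69, 0, 0], [-1, 0, 70, 0, 0], [-1, 0, 71, 0, 0], [-1, 0, 71, 0, 0], [-1, 0, 71, 0, 0]])

```text
time_s: 18.73
ee_pos: [0.6236, 0.1693, 0.1178]
ee_rot: [0.805, 3.036, 0.001]
ft_force: [-0.1, -0.3, 0.5]
opening: 0.218
grip_force: 39.3
```

>>> jog_arm(increments=[[0, 0, 0, 0, 45], [0, 0, 0, 0, 45], [0, 0, 0, 0, 45], [0, 0, -20, 0, 45], [0, 0, -60, 0, 45], [0, 0, -60, 0, 45], [0, 0, -60, 0, 45]])

```text
time_s: 19.6
ee_pos: [0.623, 0.1692, 0.1769]
ee_rot: [-0.805, -3.036, 0.0]
ft_force: [-1.0, 0.2, -0.7]
opening: 0.525
grip_force: 0.0
```

```bash
python3 -c "
from h import *
go((.422,-.172,.18,98.5))"
```

```text
t 19.6 tcp [0.623  0.1692 0.1769] phi 60.29 j1 9.0 j6 -51.3 tilt 0.04 open 0.525 grip 0.0 F [-1.   0.2 -0.7]
[5.5, -396.0, -2.9] -38.2
```

>>> jog_arm(increments=[[0, -55, -10, 0, 45], [0, -110, -10, -8, 45], [0, -165, -10, -16, 45], [2, -220, -10, -24, 45], [3, -275, -5, -32, 45], [5, -330, -3, -38, 45], [5, -380, -3, -38, 45], [5, -396, -3, -38, 45], [5, -396, -3, -38, 45], [5, -396, -3, -38, 45], [5, -396, -3, -38, 45]])

```text
time_s: 20.98
ee_pos: [0.4234, -0.1711, 0.1801]
ee_rot: [-0.23, 3.133, 0.001]
ft_force: [0.2, -0.1, 0.0]
opening: 0.531
grip_force: 0.0
```

```bash
python3 -c "
from h import *
c=arm.camera_info('wrist'); a=save('wrist','w6')
im=cv2.imread('pics/w6.png')
hsv=cv2.cvtColor(im,cv2.COLOR_BGR2HSV)
m=((hsv[:,:,0]>8)&(hsv[:,:,0]<28)&(hsv[:,:,1]>75)).astype(np.uint8)
n,l,st,ce=cv2.connectedComponentsWithStats(m)
for i in range(1,n):
  if st[i,4]>150:
    pts=np.argwhere(l==i)[:,::-1].astype(np.float32); W=ray('wrist',pts,.016,c)[:,:2]; r=cv2.minAreaRect((W*1000).astype(np.float32))
    print(ce[i].round(),st[i,4],[np.round(x,1) for x in r])
b=save('top','t6')
b=cv2.imread('pics/t6.png')[170:290,190:310]; a=im[60:460,100:540]
s=save('side','s6'); s=cv2.imread('pics/s6.png')[150:290,220:400]
a=cv2.resize(a,(440,400)); b=cv2.resize(b,(300,300),interpolation=cv2.INTER_CUBIC); s=cv2.resize(s,(300,233),interpolation=cv2.INTER_CUBIC)
o=np.zeros((533,740,3),np.uint8); o[:400,:440]=a;o[:300,440:]=b;o[300:,440:]=s
cv2.imwrite('pics/m6.png',o)
go((.422,-.172,.003,98.5))"
```

```text
[312. 210.] 941 [array([ 420.6, -173.6]), array([51.7, 15.5]), np.float64(8.7)]
[307. 369.] 5605 [array([ 592.2, -150.6]), array([ 95.3, 127.9]), np.float64(3.2)]
[602. 401.] 3905 [array([583.6, 182.5]), array([156.6,  64.6]), np.float64(59.7)]
t 21.125 tcp [ 0.4232 -0.1714  0.1802] phi 98.38 j1 -30.8 j6 -129.2 tilt 0.01 open 0.529 grip 0.0 F [-0.4 -0.5 -0.1]
[1.3, -0.4, 177.2] -0.1
```

View pics/m6.png

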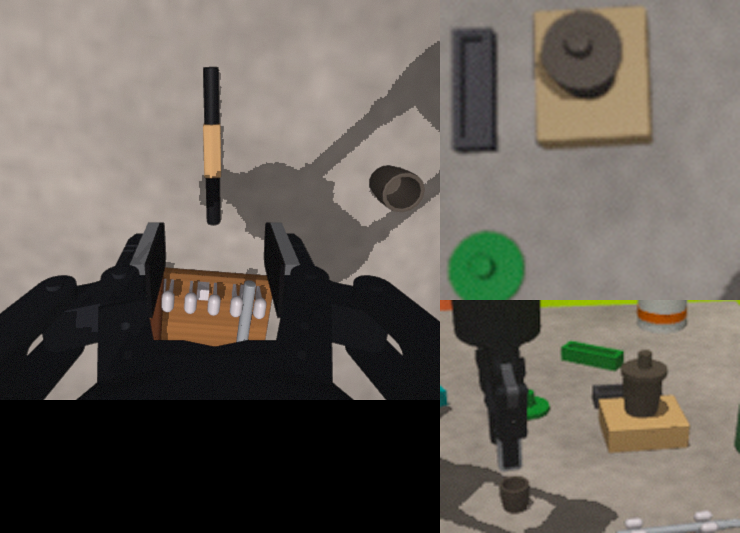

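>>> jog_arm(increments=[[2, -1, 60, 0, 40], [2, -1, 115, 0, 40], [2, -1, 160, 0, 40], [2, -1, 176, 0, 40], [2, -1, 177, 0, 40], [2, -1, 177, 0, 40], [2, -1, 177, 0, 0], [2, -1, 177, 0, 0], [2, -1, 177, 0, 0], [2, -1, 177, 0, 0], [2, -1, 177, 0, 0], [2, -1, 177, 0, 0]], squeeze=110)

```text
time_s: 22.62
ee_pos: [0.4218, -0.1739, 0.0047]
ee_rot: [-0.227, 3.131, -0.002]
ft_force: [-0.3, 0.5, 5.9]
opening: 0.147
grip_force: 108.2
```

```bash
python3 -c "
from h import *
print('lid',ray('top',[[247.2-.3,192-.3]],.112))
go((.6095,-.1575,.12,92.8))"
```

```text
lid [[0.61936825 0.16826207 0.112     ]]
t 22.625 tcp [ 0.4218 -0.1739  0.0047] phi 98.29 j1 -31.2 j6 -129.5 tilt 0.16 open 0.147 grip 108.2 F [-0.3  0.5  5.9]
[-188.4, -11.1, -114.8] 5.5
```

>>> jog_arm(increments=[[0, 0, -50, 0, 0], [-20, 0, -105, 0, 0], [-75, -3, -115, 3, 0], [-130, -7, -115, 5, 0], [-180, -11, -115, 5, 0], [-188, -11, -115, 5, 0], [-188, -11, -115, 5, 0], [-188, -11, -115, 5, 0], [-188, -11, -115, 5, 0], [-188, -11, -115, 5, 0]])

```text
time_s: 23.88
ee_pos: [0.6079, -0.1574, 0.1186]
ee_rot: [0.089, -3.14, -0.0]
ft_force: [0.1, 0.2, -0.5]
opening: 0.151
grip_force: 107.9
```

```bash
python3 -c "
from h import *
c=arm.camera_info('wrist'); save('wrist','w7'); im=cv2.imread('pics/w7.png')
s=cv2.imread('pics/w7.png')[90:480,130:510]
save('top','t7',None); t=cv2.imread('pics/t7.png')[140:250,340:450]
o=np.zeros((400,800,3),np.uint8); o[:390,:380]=s; o[:,400:]=cv2.resize(t,(400,400),interpolation=cv2.INTER_CUBIC)
cv2.imwrite('pics/m7.png',o)
go((.6095,-.1575,.12,92.8))"
```

```text
t 23.975 tcp [ 0.6082 -0.1574  0.1185] phi 93.27 j1 -20.8 j6 -114.1 tilt 0.01 open 0.152 grip 107.9 F [ 0.3  0.9 -0.5]
[-1.3, -0.2, -1.5] 0.5
```

View pics/m7.png

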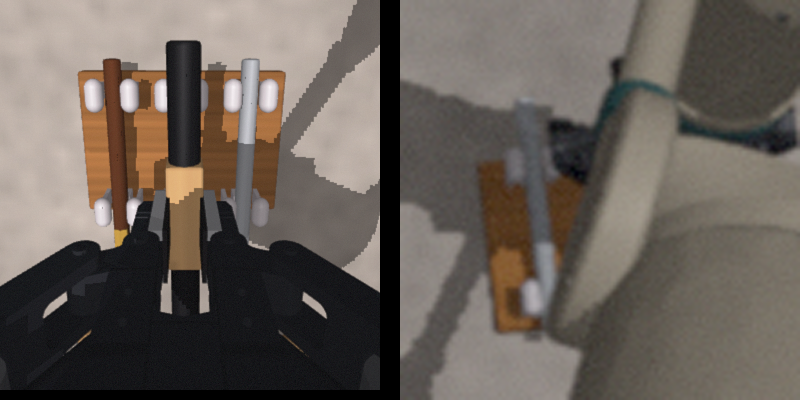

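```bash
python3 -c "
from h import *
c=arm.camera_info('wrist'); im=cv2.imread('pics/w7.png'); hsv=cv2.cvtColor(im,cv2.COLOR_BGR2HSV)
m=((hsv[:,:,1]<25)&(hsv[:,:,2]>205)).astype(np.uint8)
n,l,st,ce=cv2.connectedComponentsWithStats(m)
s=arm.state();R=Ro.from_rotvec(s['ee_rot']).as_matrix();p=s['ee_pos']
for i in range(1,n):
  if 60<st[i,4]<1500:
    w=ray('wrist',[ce[i]],.043,c)[0]; print(ce[i].round(1),st[i].tolist(),w.round(4),'tool',(R.T@(w-p)*1000).round(1)[:2])
# control: rod end
dark=im[140:240,290:345].max(2)<70
cols=[np.where(r)[0].mean()+290 for r in dark]; print('rod cols',cols[0],cols[50],cols[90])
print('pred',proj('wrist',[p+R@[.065,0,-.006],p+R@[.030,0,-.006]],c))
"
```

```text
[220.7 185. ] [214, 171, 14, 29, 287] [ 0.5703 -0.2191  0.043 ] tool [ 41.4 -59.5]
[256.9 184.9] [251, 171, 13, 29, 295] [ 0.5689 -0.1961  0.043 ] tool [ 41.5 -36.4]
[291.  185.3] [286, 171, 11, 29, 269] [ 0.5679 -0.1744  0.043 ] tool [ 41.2 -14.7]
[362.6 185. ] [357, 171, 12, 29, 303] [ 0.5651 -0.1288  0.043 ] tool [41.4 30.9]
[398.9 185. ] [392, 171, 14, 29, 310] [ 0.5637 -0.1058  0.043 ] tool [41.5 54.1]
[230.3 303.5] [225, 292, 11, 24, 211] [ 0.6545 -0.2142  0.043 ] tool [-43.  -59.4]
[261.5 301.7] [258, 292, 9, 23, 155] [ 0.6518 -0.1921  0.043 ] tool [-41.5 -37.2]
rod cols 313.0 314.0 313.5
pred [[313.82631973 158.21496652]
 [313.80114872 243.19250209]]
```

>>> jog_arm(increments=[[-1, -2.5, 30, 0, 0], [-1, -2.5, 57, 0, 0], [-1, -2.5, 63, 0, 0], [-1, -2.5, 63, 0, 0], [-1, -2.5, 63, 0, 0], [-1, -2.5, 63, 0, 0]])

```text
time_s: 24.72
ee_pos: [0.6105, -0.1599, 0.0565]
ee_rot: [-0.09, 3.138, -0.001]
ft_force: [0.7, 0.3, -0.4]
opening: 0.145
grip_force: 107.9
```

```bash
python3 -c "
from h import *
c=arm.camera_info('wrist'); save('wrist','w8'); im=cv2.imread('pics/w8.png'); hsv=cv2.cvtColor(im,cv2.COLOR_BGR2HSV)
m=((hsv[:,:,1]<25)&(hsv[:,:,2]>205)).astype(np.uint8)
n,l,st,ce=cv2.connectedComponentsWithStats(m)
s=arm.state();R=Ro.from_rotvec(s['ee_rot']).as_matrix();p=s['ee_pos']
for i in range(1,n):
  if 60<st[i,4]<3000:
    w=ray('wrist',[ce[i]],.043,c)[0]; print(ce[i].round(1),st[i].tolist(),'tool',(R.T@(w-p)*1000).round(1)[:2])
go((.6095,-.1575,.0297,93.2))
cv2.imwrite('pics/w8c.png',im[60:460,100:540])
"
```

```text
[410.8 185.8] [407, 154, 8, 64, 128] tool [50.9 44.1]
[191.  201.2] [182, 182, 19, 40, 584] tool [ 43.7 -56.8]
[240.9 201.2] [232, 182, 19, 40, 615] tool [ 43.7 -33.8]
[288.5 201.2] [280, 182, 17, 40, 592] tool [ 43.7 -11.8]
[341.2 202. ] [335, 182, 14, 40, 452] tool [43.4 12.6]
[386.7 201.4] [377, 182, 20, 40, 647] tool [43.7 33.6]
[436.8 201.4] [427, 182, 21, 40, 656] tool [43.7 56.7]
t 24.775 tcp [ 0.6103 -0.1598  0.0563] phi 93.29 j1 -21.0 j6 -114.3 tilt 0.1 open 0.149 grip 107.9 F [ 0.7 -0.3 -1.2]
[0.7, 2.4, 26.6] 0.1
```

View pics/w8c.png

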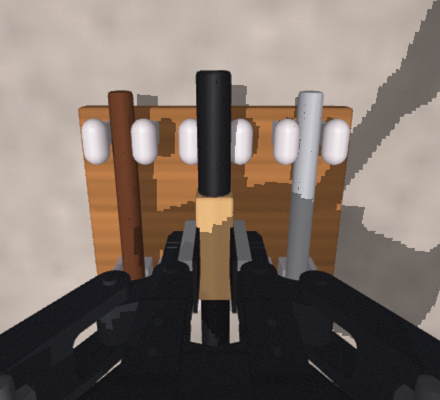

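>>> jog_arm(increments=[[1, 0, 8, 0, 0], [1, 0, 14, 0, 0], [1, 0, 20, 0, 0], [1, 0, 25, 0, 0], [1, 0, 28, 0, 0], [1, 0, 28, 0, 0], [1, 0, 28, 0, 0]])

```text
time_s: 25.65
ee_pos: [0.609, -0.1597, 0.0311]
ee_rot: [-0.091, 3.139, -0.001]
ft_force: [-5.7, 1.6, 23.8]
opening: 0.148
grip_force: 110.9
```

```bash
python3 -c "
from h import *
go((.6095,-.1598,.0297,93.2))"
```

```text
t 25.65 tcp [ 0.609  -0.1597  0.0311] phi 93.31 j1 -21.0 j6 -114.3 tilt 0.11 open 0.148 grip 110.9 F [-5.7  1.6 23.8]
[-0.5, -0.1, 1.4] 0.1
```

>>> jog_arm(increments=[[0, 0, 2, 0, 0], [0, 0, 4, 0, 0], [0, 0, 4, 0, 0], [0, 0, 4, 0, 0]])

```text
time_s: 26.15
ee_pos: [0.609, -0.1597, 0.0309]
ee_rot: [-0.091, 3.137, -0.002]
ft_force: [-11.1, 4.7, 43.0]
opening: 0.148
grip_force: 113.4
```

>>> jog_arm(increments=[[0, 0, -2, 0, 0], [0, 0, -3, 0, 0], [0, 0, -3, 0, 32], [0, 0, -3, 0, 32], [0, 0, -3, 0, 32], [0, 0, -3, 0, 32], [0, 0, -30, 0, 32], [0, 0, -80, 0, 32], [0, 0, -120, 0, 32], [0, 0, -120, 0, 32]])

```text
time_s: 27.4
ee_pos: [0.6111, -0.1606, 0.1469]
ee_rot: [-0.09, 3.133, -0.004]
ft_force: [-0.0, -0.5, 0.1]
opening: 0.371
grip_force: 0.0
```

>>> jog_arm(increments=[[50, 0, -120, 0, 32], [110, 0, -120, 0, 32], [170, 0, -120, 0, 32], [230, 0, -120, 0, 32], [250, 0, -120, 0, 32], [250, 0, -120, 0, 32], [250, 0, -120, 0, 32]])

```text
time_s: 28.28
ee_pos: [0.3594, -0.1742, 0.2627]
ee_rot: [-0.089, 3.14, 0.001]
ft_force: [0.2, -0.1, 0.5]
opening: 0.375
grip_force: 0.0
```

```bash
python3 -c "
from h import *
save('top','t9'); t=cv2.imread('pics/t9.png'); save('side','s9'); s=cv2.imread('pics/s9.png')
o=np.zeros((580,790,3),np.uint8)
o[:330,:390]=cv2.resize(t[160:270,330:460],(390,330),interpolation=cv2.INTER_CUBIC)
o[:330,400:790]=cv2.resize(t[160:270,170:300],(390,330),interpolation=cv2.INTER_CUBIC)
o[340:580,:390]=cv2.resize(s[260:356,300:456],(390,240),interpolation=cv2.INTER_CUBIC)
o[340:580,400:790]=cv2.resize(s[165:261,250:406],(390,240),interpolation=cv2.INTER_CUBIC)
cv2.imwrite('pics/m9.png',o); go()
"
```

```text
t 28.375 tcp [ 0.3601 -0.1742  0.2627] phi 93.32 j1 -35.8 j6 -129.2 tilt 0.05 open 0.377 grip 0.0 F [ 0.2  0.1 -0.2]
```

View pics/m9.png

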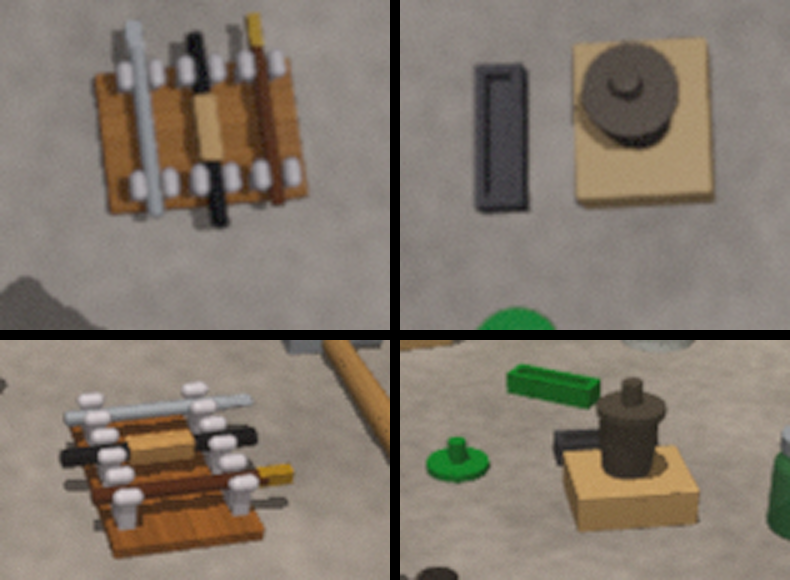

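```bash
python3 -c "
from h import *
np.set_printoptions(precision=4,suppress=True)
f=lambda P,o,z: ray('top',(np.array(P)+.5)/3-.5+np.array(o),z)[:,:2]
L=(170-400/3,160)
b=f([(573,43),(708,38),(713,193),(577,200)],L,.04);m=f([(474,66),(526,64),(528,210),(477,213)],L,.026)
print('brick',b.mean(0),'mould',m.mean(0),'d',m.mean(0)-b.mean(0),'lid',f([(630,91)],L,.112),'knob',f([(626,82)],L,.136))
print('grip',f([(208,127)],(330,160),.041),'clips',f([(209,125)],(330,160),.045))
go((.56,.17,.25,60))
"
```

```text
brick [0.6251 0.1694] mould [0.6172 0.2763] d [-0.0078  0.1069] lid [[0.623  0.1694]] knob [[0.6218 0.169 ]]
grip [[ 0.6072 -0.1576]] clips [[ 0.6075 -0.1576]]
t 28.375 tcp [ 0.3601 -0.1742  0.2627] phi 93.32 j1 -35.8 j6 -129.2 tilt 0.05 open 0.377 grip 0.0 F [ 0.2  0.1 -0.2]
[-219.5, 332.1, 12.9] 33.3
```

```bash
python3 -c "
from h import *
print(arm.close_job())"
```

```text
the job is handed in; nothing more can be done
None
```

I handed the job in at about 28 s: crucible and lid on the brick, mould beside it and rod in the middle clips all measured within tolerance in the last pictures, with no verdict returned. The small crucible, jar and hammer were never approached.

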